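# Find the rocking corner of the weighing slab and shim it

### The job

The stone weighing slab rocks because the rubber pad under one of its corners has gone soft: press down on its corners with a fingertip, one after another, until you find the one that gives. Push only that corner's blue horseshoe shim in under the slab until its tab meets the slab's edge, leaving the other three shims where they are, then press firmly on the same corner once more so that it beds down on the shim and no longer rocks. Grasp and lift nothing, do not shove the slab out of place, and leave the vials, marker, tweezers and scissors around it alone.

Things in the scene. Friction and masses are not known exactly. Their poses are not given: they have to be found in the camera images.
- slab: Pale stone weighing slab, 160 (x) x 180 (y) x 30 mm, 3.2 kg, lying loose on four round rubber pads, 21 mm across and 14 mm high, centred 52 mm (x) and 70 mm (y) from its middle. Underside 14 mm, top 44 mm above the table. Origin at the centre of its underside; x runs to its back edge, y to its left edge.
- slab_center (a point): Middle of the slab's top (44 mm up), at a small round bubble level. One pad, alike to the eye and not known beforehand, is soft: its corner gives at 2 to 5 N, goes 5 to 7 mm down and springs back when let go. The other three corners do not give.
- corner_front_left (a point): Point on the slab's top where its front left corner is pressed, 16 mm in from both edges (44 mm above the table while level).
- corner_front_right (a point): Point on the slab's top where its front right corner is pressed, 16 mm in from both edges (44 mm above the table while level).
- corner_back_left (a point): Point on the slab's top where its back left corner is pressed, 16 mm in from both edges (44 mm above the table while level).
- corner_back_right (a point): Point on the slab's top where its back right corner is pressed, 16 mm in from both edges (44 mm above the table while level).
- shim_front_left: Loose blue plastic horseshoe shim, front left corner, flat on the table, legs (12.8 mm thick) just short of the slab's left edge. At the outer end is an upturned tab 46 mm wide, 32 mm high, 7 mm thick. Origin on the table under the tab's inner face; its y points outwards (tab's outer face y = 7 mm, leg tips y = -34 mm). The tab starts 37 to 44 mm from the slab's edge; home, it touches it. Slides at under 1 N.
- shim_front_right: Loose blue plastic horseshoe shim, front right corner, flat on the table, legs (12.8 mm thick) just short of the slab's right edge. At the outer end is an upturned tab 46 mm wide, 32 mm high, 7 mm thick. Origin on the table under the tab's inner face; its y points outwards (tab's outer face y = 7 mm, leg tips y = -34 mm). The tab starts 37 to 44 mm from the slab's edge; home, it touches it. Slides at under 1 N.
- shim_back_left: Loose blue plastic horseshoe shim, back left corner, flat on the table, legs (12.8 mm thick) just short of the slab's left edge. At the outer end is an upturned tab 46 mm wide, 32 mm high, 7 mm thick. Origin on the table under the tab's inner face; its y points outwards (tab's outer face y = 7 mm, leg tips y = -34 mm). The tab starts 37 to 44 mm from the slab's edge; home, it touches it. Slides at under 1 N.
- shim_back_right: Loose blue plastic horseshoe shim, back right corner, flat on the table, legs (12.8 mm thick) just short of the slab's right edge. At the outer end is an upturned tab 46 mm wide, 32 mm high, 7 mm thick. Origin on the table under the tab's inner face; its y points outwards (tab's outer face y = 7 mm, leg tips y = -34 mm). The tab starts 37 to 44 mm from the slab's edge; home, it touches it. Slides at under 1 N.
- vial_1: Bystander to be left alone: white sample vial with blue cap, 25 mm across, 60 mm high, standing. Origin at the centre of its underside.
- vial_3: Bystander to be left alone: white sample vial with black cap, 25 mm across, 60 mm high, standing. Origin at the centre of its underside.
- marker_red: Bystander to be left alone: felt marker with red cap, 132 mm long, 15 mm across, lying. Origin at the centre of its underside.
- tweezers: Bystander to be left alone: tweezers, 120 mm long, 9 mm high, lying. Origin at the centre of its underside.
- scissors: Bystander to be left alone: red-handled scissors, 172 x 85 x 10 mm, lying. Origin at the centre of its underside.
There are look-alikes about, which are no part of the job. Leave any green, red or yellow look-alike of the shim_back_left alone.

How it is judged:
On the way, in this order (a step that is already met when the one before it is completed fails the run):
1. one corner of the slab has been pressed and found to give: it is more than 3 mm down (height (world z) of any of corner_front_left, corner_front_right, corner_back_left, corner_back_right below 0.041 m), for 0.1 s.
2. a shim has been pushed fully home, its tab against the slab's edge ((y of any of shim_front_left, shim_back_left in the frame of slab below 0.0935 m or y of any of shim_front_right, shim_back_right in the frame of slab above -0.0935 m)), for 0.2 s.
3. the slab is pressed from above where that shim lies: the slab bears on the shim and that corner is less than 3 mm down (((y of shim_front_left in the frame of slab below 0.0935 m and contact force between slab and shim_front_left above 0.8 N and contact force between the fingers and shim_front_left below 0.3 N and contact force between the fingers and slab above 3 N and height (world z) of corner_front_left between 0.041 and 0.0435 m) or (y of shim_front_right in the frame of slab above -0.0935 m and contact force between slab and shim_front_right above 0.8 N and contact force between the fingers and shim_front_right below 0.3 N and contact force between the fingers and slab above 3 N and height (world z) of corner_front_right between 0.041 and 0.0435 m) or (y of shim_back_left in the frame of slab below 0.0935 m and contact force between slab and shim_back_left above 0.8 N and contact force between the fingers and shim_back_left below 0.3 N and contact force between the fingers and slab above 3 N and height (world z) of corner_back_left between 0.041 and 0.0435 m) or (y of shim_back_right in the frame of slab above -0.0935 m and contact force between slab and shim_back_right above 0.8 N and contact force between the fingers and shim_back_right below 0.3 N and contact force between the fingers and slab above 3 N and height (world z) of corner_back_right between 0.041 and 0.0435 m))), for 0.2 s.
At the end, for the whole second after the job is handed in: One shim, the soft corner's, is home (tab within 3.5 mm of the slab); the other three are within 6 mm of their start; all shims lie on the table; the slab is level (0.012 rad), still and within 8 mm of its start; bystanders are within 15 mm of theirs (((y of shim_front_left in the frame of slab below 0.0935 m and distance of each of shim_front_right, shim_back_left, shim_back_right from where it was at the start of the episode below 0.006 m) or (y of shim_front_right in the frame of slab above -0.0935 m and distance of each of shim_front_left, shim_back_left, shim_back_right from where it was at the start of the episode below 0.006 m) or (y of shim_back_left in the frame of slab below 0.0935 m and distance of each of shim_front_left, shim_front_right, shim_back_right from where it was at the start of the episode below 0.006 m) or (y of shim_back_right in the frame of slab above -0.0935 m and distance of each of shim_front_left, shim_front_right, shim_back_left from where it was at the start of the episode below 0.006 m)) and height (world z) of each of shim_front_left, shim_front_right, shim_back_left, shim_back_right below 0.003 m and distance of slab from where it was at the start of the episode below 0.008 m and angle between slab's own z axis and vertical below 0.012 rad and linear speed of slab below 0.01 m/s and distance of each of vial_1, vial_3, marker_red, tweezers, scissors from where it was at the start of the episode below 0.015 m); the robot touches nothing.
It fails at once if the slab is lifted or shoved away (more than 12 mm) (height (world z) of slab_center above 0.052 m or distance of slab from where it was at the start of the episode above 0.012 m).
It fails at once if a shim is lifted off the table (height (world z) of any of shim_front_left, shim_front_right, shim_back_left, shim_back_right above 0.008 m).
It fails at once if more than one shim is pushed (two moved more than 8 mm) (distance of each of shim_front_left, shim_front_right from where it was at the start of the episode above 0.008 m or distance of each of shim_front_left, shim_back_left from where it was at the start of the episode above 0.008 m or distance of each of shim_front_left, shim_back_right from where it was at the start of the episode above 0.008 m or distance of each of shim_front_right, shim_back_left from where it was at the start of the episode above 0.008 m or distance of each of shim_front_right, shim_back_right from where it was at the start of the episode above 0.008 m or distance of each of shim_back_left, shim_back_right from where it was at the start of the episode above 0.008 m).
It fails at once if a bystander is moved more than 20 mm (distance of any of vial_1, vial_3, marker_red, tweezers, scissors from where it was at the start of the episode above 0.02 m).
It also fails if it takes over 64 s, if anything falls off the work surface, if the arm or the gripper's body presses on something with over 40 N, if the wrist force passes 120 N, or if a joint passes its speed limit or range.

### The arm

A 6-joint arm with a two-finger parallel gripper is mounted at the origin on a cart in front of the work surface, level with it; the furniture and walls round the work are solid. World frame = base frame: x ahead of the robot, y to its left, z up, the work surface at z = 0. Lengths are in m, angles in rad, forces in N, time in s.
With the tool pointing down it reaches from about 0.35 to 0.775 m from the base axis. Payload 5.5 kg.
Tool frame: the origin (TCP) lies on the centre line of the jaws, within the pads' length; the fingertips stand 11 mm ahead of it and the grasp point (between the pads) lies 8 mm behind it (env.tip_extent is the distance from the TCP to the fingertips, in m); z points along the fingers, y is the line along which they close (so a half turn about z gives the same grasp; the last joint's range is limited). The gripper opens to 85 mm and grips with 20 to 120 N. Pads are 22 mm wide; open, the fingers measure 114 mm over their backs; the gripper's body (76 mm by 85 mm) begins 54 mm behind the grasp point. The pads swing forward as they close: fully open they stand 13 mm farther back than shut.
Start: joints at [-1.392, 0.313, 0.046, 1.304, 0, 1.431], TCP at [0.18, -0.546, 0.242] pointing down, gripper open.
Joint ranges: [-2.76, 2.76], [-0.86, 1.69], [-1.03, 1.26], [-2.2, 2.34], [-1.47, 1.5], [-3.14, 3.14]. Speed limits (rad/s): [2.57, 2.57, 3.14, 3.14, 3.14, 3.14].

### API

Orientations are given as a unit quaternion [w, x, y, z].
In Python, from workcell import env gives the robot as it stands.
- The arm moves only by the shell command python3 -m jog 'ROWS' [FORCE]. ROWS is JSON, a list of rows, each a list of 5 numbers: the gripper's target within -1 to 1 (shut at 1, half-way at 0, fully open at -1), then the shift along the tool's x, y, z in m, then the turn about the tool's z in degrees. In form: [[fingers, tx, ty, tz, turn], ...]. A call has 1 to 5 rows; each row shifts and turns the commanded pose from where the row before left it, along the tool's axes as they then stand; what a row does not reach is not made up. A row lasts 1/12 s, in which the tool goes at most 41.7 mm and 7.16 degrees, less where a joint would pass 70% of its speed; a pose out of reach is approached as far as the arm can. A call is refused whole if a number of a shift passes 0.0417 or a number of a turn 7.16, either way. A call with a gripper value outside its range is refused whole. The fingers move at their own pace and stop on an object; FORCE is the grip in N (left out, the last holds). Time passes only in rows, so rows that do not move let the fingers close. It gives the time, the measured TCP pose, the force, the opening and the grip force at its end, in the units of the state.
- env.get_state(): the state, without advancing time (a new reading comes with each control period).
- env.read_camera(name): name is "side" or "top"; returns a dict with "img" (480x640x3 uint8, red, green, blue), "fov_y" (degrees; the focal length in pixels is half the picture's height over the tangent of half this angle, whatever the lens; pixels are square), "cx", "cy" (the principal point, pixels), "D" ([k1, k2, p1, p2, k3] as OpenCV has them; the pictures are not rectified), "T" (4x4, takes a point from camera to world coordinates). Camera axes: x right, y up, looking along -z (the intrinsics and any distortion apply to the point x, -y, -z); pixel columns grow to the right and rows downward; lengths in m; the calibration is good to about 2 mm. A picture is of the moment at which its call begins. There is no depth.
- env.hand_in(): hands the job in; it is judged then, once.
The state is a dict: "clock": time; "joint_pos": joint angles; "qvel": joint speeds; "tau": joint torques, N m; "tcp_pos": TCP position; "orientation": TCP orientation; "wrist_force": force on the tool from outside, world axes, zero at the start; "ft_torque": the same for the moment, N m; "finger_gap": finger opening in m; "grip_force": force on a finger pad.
Only numpy, scipy, OpenCV 4.12 (cv2) and the standard library are available. Lean on these libraries where they do the work, as an engineer would, in place of code of your own. Each camera call takes 0.05 s, during which the arm holds its last target. There are 200 camera calls.

## Working session

There is one attempt and no reset: what is moved stays moved. The work goes in short steps, Python scripts to look and compute and a shell command to move; the robot and the scene stay as the last step left them, time stands still between calls to the robot, and variables do not carry over. Pictures are saved under pics/ and viewed, at most 10 in all, crops included, and the job is handed in when it is done.

```bash
ls; mkdir -p pics; cat > h.py <<'E'
import numpy as np, cv2
from workcell import env
def cam(n):
    return env.read_camera(n)
def K(c):
    f=240/np.tan(np.radians(c['fov_y'])/2)
    return np.array([[f,0,c['cx']],[0,f,c['cy']],[0,0,1.]])
def px2w(c,uv,z):
    p=cv2.undistortPoints(np.array(uv,float).reshape(-1,1,2),K(c),np.array(c['D'],float)).reshape(-1,2)
    T=np.array(c['T']); d=np.c_[p[:,0],-p[:,1],-np.ones(len(p))]@T[:3,:3].T
    o=T[:3,3]; return o+d*((z-o[2])/d[:,2])[:,None]
E
python3 - <<'E'
from h import *
for n in('top','side'):
    c=cam(n); cv2.imwrite(f'pics/{n}0.png',c['img'][...,::-1]); print(n,c['fov_y'],c['cx'],c['cy'],c['D'],np.round(c['T'],3).tolist())
print(env.get_state(),env.tip_extent)
E
```

```text
pics
top 43.12090508266067 316.83700018373645 242.3340870209981 [-0.08751331  0.          0.          0.          0.        ] [[-0.016, 0.985, -0.169, 0.304], [-1.0, -0.017, 0.001, 0.046], [-0.002, 0.169, 0.986, 1.779], [0.0, 0.0, 0.0, 1.0]]
side 44.42080392505708 323.3601105165112 243.41865655951548 [-0.13436876  0.          0.          0.          0.        ] [[-0.984, 0.084, -0.157, 0.371], [-0.178, -0.391, 0.903, 1.299], [0.014, 0.916, 0.4, 0.623], [0.0, 0.0, 0.0, 1.0]]
{'clock': 0.1, 'joint_pos': array([-1.39160389e+00,  3.13920557e-01,  4.50776621e-02,  1.30361459e+00,
       -1.71860523e-05,  1.43118379e+00]), 'qvel': array([ 0.00025278, -0.00390331,  0.00219891, -0.00108463,  0.00027157,
       -0.00062023]), 'tau': array([ 2.16360342e-03, -4.81728566e+01,  2.99241900e+01,  1.28171584e-02,
       -1.35022583e-04, -7.03536003e-06]), 'tcp_pos': array([ 0.1801214 , -0.54558451,  0.24149463]), 'orientation': array([-8.30245286e-04,  9.87321960e-01,  1.58728251e-01, -2.50273653e-05]), 'wrist_force': array([ 1.04320246,  0.39275352, -0.18086538]), 'ft_torque': array([ 0.03287274,  0.02341806, -0.06341792]), 'grip_force': 0.0, 'finger_gap': 0.0856174066826383} 0.011
```

View pics/top0.png

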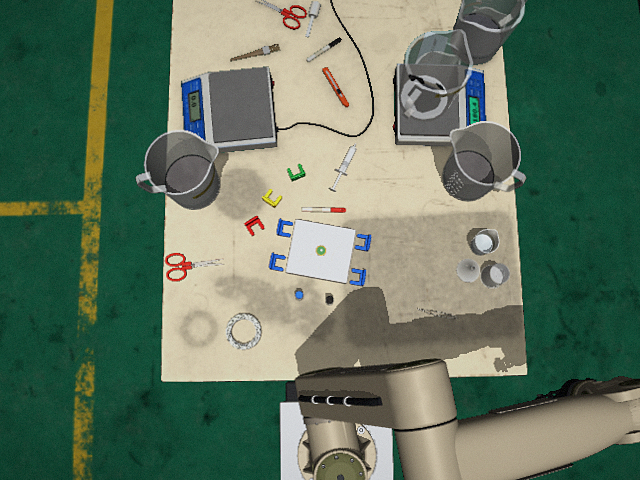

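View pics/side0.png

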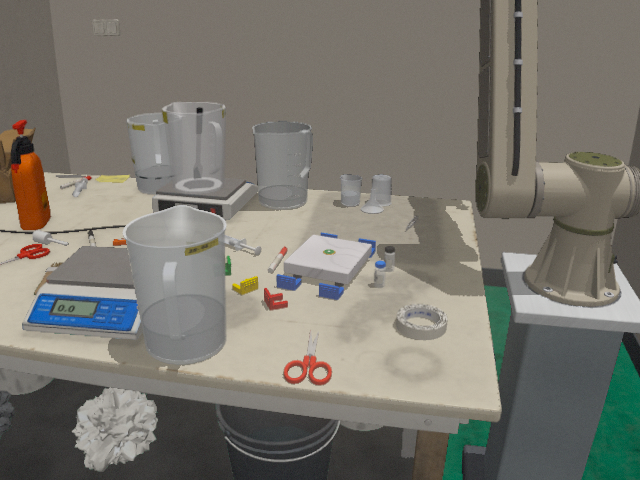

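Top view: the slab is at (321,250). The blue shims are back-left (285,228), front-left (277,261), back-right (362,241) and front-right (357,276). Look-alikes are red (255,225), yellow (272,199) and green (296,172). The vials are at (299,294) and (329,298), and the marker is at (323,210). I choose the four blue shims touching the slab, and check them in a crop while measuring.

```bash
python3 - <<'E'
from h import *
c=cam('top'); im=c['img']; hsv=cv2.cvtColor(im,cv2.COLOR_RGB2HSV)
x0,y0,x1,y1=240,190,390,310
cv2.imwrite('pics/crop.png',cv2.resize(im[y0:y1,x0:x1,::-1],None,fx=5,fy=5,interpolation=cv2.INTER_CUBIC))
roi=np.zeros(im.shape[:2],np.uint8); roi[y0:y1,x0:x1]=255
m=cv2.inRange(hsv,(100,120,60),(125,255,255))&roi
n,l,s,ce=cv2.connectedComponentsWithStats(m)
for i in range(1,n):
    if s[i,4]>15:
        print('blue',ce[i].round(1),s[i],px2w(c,[ce[i]],0.015).round(4)[0])
# slab top
m=cv2.inRange(hsv,(0,0,215),(179,25,255))&roi
m=cv2.morphologyEx(m,cv2.MORPH_OPEN,np.ones((5,5)))
cs,_=cv2.findContours(m,cv2.RETR_EXTERNAL,cv2.CHAIN_APPROX_NONE)
k=max(cs,key=cv2.contourArea); W=px2w(c,k.reshape(-1,2),0.044)
r=cv2.minAreaRect((W[:,:2]*1000).astype(np.float32)); print(r,cv2.boxPoints(r).round(1).tolist(),cv2.contourArea(k))
E
```

```text
blue [282.8 227.6] [277 219  16  18 139] [0.6523 0.1454 0.015 ]
blue [364.1 242.1] [355 234  16  17 141] [ 0.6046 -0.0938  0.015 ]
blue [275.4 261.5] [269 253  17  18 144] [0.5512 0.1679 0.015 ]
blue [359.  276.9] [350 269  16  17 146] [ 0.5018 -0.076   0.015 ]
blue [298.6 294.4] [295 291   8   8  50] [0.4537 0.1009 0.015 ]
((577.2857666015625, 34.598915100097656), (174.32537841796875, 156.10939025878906), 78.70806884765625) [[483.70001220703125, -35.599998474121094], [636.7999877929688, -66.19999694824219], [670.9000244140625, 104.80000305175781], [517.7999877929688, 135.39999389648438]] 3092.0
```

View pics/crop.png

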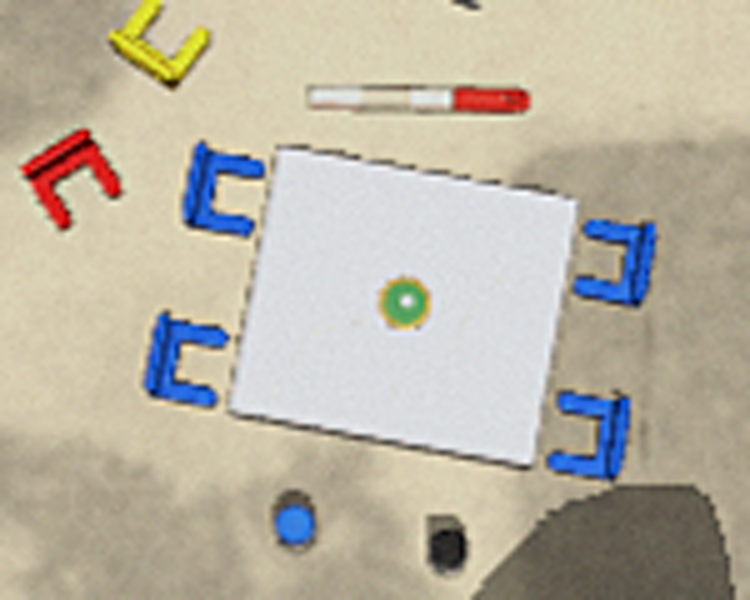

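The crop shows four blue horseshoes against the slab's left and right edges. The red and yellow look-alikes are apart from it, with the marker behind the slab and the vials in front. The slab centre is about (0.577, 0.035) with yaw -11.3°. I'll turn the tool so its x runs along the slab's y, then approach.

```bash
cat >> h.py <<'E'
from scipy.spatial.transform import Rotation as R
C=np.array([.577,.0346]); a=np.radians(-11.3)
ex=np.array([np.cos(a),np.sin(a)]); ey=np.array([-np.sin(a),np.cos(a)])
def go(*pts):
    s=env.get_state(); q=s['orientation']; r=R.from_quat([q[1],q[2],q[3],q[0]])
    p=s['tcp_pos']; loc=p[:2]-C
    print('clock',round(s['clock'],2),'tcp',p.round(4),'slabxy',(loc@ex).round(4),(loc@ey).round(4),'tool x yaw',np.degrees(np.arctan2(*r.as_matrix()[1::-1,0])).round(2),'F',s['wrist_force'].round(2),'gap',round(s['finger_gap'],4),'q',s['joint_pos'].round(2))
    for x,y,z in pts:   # slab xy, tip height
        t=np.r_[C+x*ex+y*ey,z+env.tip_extent]
        print((x,y,z),'tool delta',(r.inv().apply(t-p)).round(4))
E
python3 -m jog '[[1,0,0,0,-7],[1,0,0,0,-7],[1,0,0,0,-7],[1,0,0,0,-7],[1,0,0,0,-7]]' 20
python3 -m jog '[[1,0,0,0,-5.1],[1,0,0,0,-5.1],[1,0,0,0,-5.1],[1,0,0,0,-5.1],[1,0,0,0,-5]]'
python3 - <<'E'
from h import *
c=cam('top'); print(px2w(c,[[321,250.3]],.044)-np.r_[C,.044])
go((-.064,-.074,.08))
E
```

```text
clock: 0.57
tcp_pos: [0.1802, -0.5458, 0.2419]
orientation: [-0.0, 0.893, 0.451, 0.0]
wrist_force: [0.2, 0.2, 0.1]
finger_gap: 0.0256
grip_force: 0.0
clock: 0.98
tcp_pos: [0.1802, -0.5458, 0.2419]
orientation: [-0.0, 0.772, 0.636, 0.0]
wrist_force: [-0.6, 0.2, 0.2]
finger_gap: 0.0001
grip_force: 0.0
[[ 7.22356059e-04 -8.63309621e-04  4.16333634e-17]]
clock 1.03 tcp [ 0.1802 -0.5458  0.2419] slabxy -0.2754 -0.6469 tool x yaw 79.13 F [-0.42 -0.2  -0.14] gap 0.0 q [-1.39  0.31  0.05  1.3   0.    0.37]
(-0.064, -0.074, 0.08) tool delta [0.5712 0.2157 0.1513]
```

```bash
for i in 1; do
python3 -m jog '[[1,0.038,0.0144,0,0],[1,0.038,0.0144,0,0],[1,0.038,0.0144,0,0],[1,0.038,0.0144,0,0],[1,0.038,0.0144,0,0]]' >/dev/null
python3 -m jog '[[1,0.038,0.0144,0,0],[1,0.038,0.0144,0,0],[1,0.038,0.0144,0,0],[1,0.038,0.0144,0,0],[1,0.038,0.0144,0,0]]' >/dev/null
python3 -m jog '[[1,0.038,0.0144,0,0],[1,0.038,0.0144,0,0],[1,0.038,0.0144,0,0],[1,0.038,0.0144,0,0],[1,0.038,0.0144,0,0]]' >/dev/null
done
python3 -m jog '[[1,0,0,0.04,0.4],[1,0,0,0.04,0],[1,0,0,0.04,0],[1,0,0,0.03,0],[1,0,0,0,0]]' 
python3 -c "
from h import *
go((-.064,-.074,.046))"
```

```text
clock: 2.7
tcp_pos: [0.499, -0.0283, 0.0862]
orientation: [-0.004, 0.776, 0.631, -0.004]
wrist_force: [-0.7, 0.3, 0.3]
finger_gap: 0.0001
grip_force: 0.0
clock 2.7 tcp [ 0.499  -0.0283  0.0862] slabxy -0.0642 -0.077 tool x yaw 78.2 F [-0.67  0.28  0.33] gap 0.0001 q [-0.22  0.28 -0.4   0.9  -0.    1.56]
(-0.064, -0.074, 0.046) tool delta [0.003  0.0005 0.0292]
```

```bash
python3 -m jog '[[1,0.003,0.0005,0.015,0],[1,0,0,0.013,0],[1,0,0,0,0],[1,0,0,0,0]]' | egrep 'tcp|force'
for k in 1; do
python3 -m jog '[[1,0,0,0.0015,0],[1,0,0,0,0]]' | egrep 'tcp|wrist'
python3 -m jog '[[1,0,0,0.0015,0],[1,0,0,0,0]]' | egrep 'tcp|wrist'
python3 -m jog '[[1,0,0,0.001,0],[1,0,0,0,0]]' | egrep 'tcp|wrist'
python3 -m jog '[[1,0,0,0.001,0],[1,0,0,0,0]]' | egrep 'tcp|wrist'
done
```

```text
tcp_pos: [0.5055, -0.027, 0.0654]
wrist_force: [0.2, -0.4, -0.9]
grip_force: 0.0
tcp_pos: [0.5061, -0.0271, 0.0642]
wrist_force: [0.7, -0.2, -0.1]
tcp_pos: [0.5055, -0.027, 0.0619]
wrist_force: [0.2, 1.0, 0.0]
tcp_pos: [0.5051, -0.0268, 0.0604]
wrist_force: [0.2, -0.0, -0.1]
tcp_pos: [0.505, -0.0268, 0.0591]
wrist_force: [0.3, 0.1, -0.2]
```

```bash
python3 -m jog '[[1,0,0,0,0],[1,0,0,0,0],[1,0,0,0,0]]' | egrep 'tcp|wrist|orient'
python3 -c "
from h import *
s=env.get_state();print(s['qvel'].round(3), s['joint_pos'])
go((-.064,-.074,.046))"
```

```text
tcp_pos: [0.5051, -0.0268, 0.0592]
orientation: [0.0, 0.776, 0.631, -0.0]
wrist_force: [0.0, 0.1, -0.5]
[-0.    -0.     0.    -0.    -0.001 -0.001] [-2.11808167e-01  3.15784065e-01 -4.30260155e-01  8.24791103e-01
 -6.58482357e-05  1.56381995e+00]
clock 3.95 tcp [ 0.5051 -0.0268  0.0592] slabxy -0.0584 -0.0743 tool x yaw 78.26 F [ 0.01  0.05 -0.53] gap -0.0001 q [-0.21  0.32 -0.43  0.82 -0.    1.56]
(-0.064, -0.074, 0.046) tool delta [ 0.0003 -0.0056  0.0022]
```

```bash
python3 -m jog '[[1,0,-0.0056,0,0],[1,0,0,0.0015,0],[1,0,0,0,0],[1,0,0,0,0]]' | egrep 'tcp|wrist'
python3 -m jog '[[1,0,0,0.001,0],[1,0,0,0,0]]' | egrep 'tcp|wrist'
python3 -m jog '[[1,0,0,0.001,0],[1,0,0,0,0]]' | egrep 'tcp|wrist'
python3 -m jog '[[1,0,0,0.001,0],[1,0,0,0,0]]' | egrep 'tcp|wrist'
python3 -m jog '[[1,0,0,0.001,0],[1,0,0,0,0],[1,0,0,0,0]]' | egrep 'tcp|wrist'
```

```text
tcp_pos: [0.4994, -0.0256, 0.0577]
wrist_force: [-0.1, 0.5, 0.1]
tcp_pos: [0.4997, -0.0257, 0.0567]
wrist_force: [-0.7, 0.8, -0.3]
tcp_pos: [0.4996, -0.0257, 0.0556]
wrist_force: [-0.1, -1.1, -0.3]
tcp_pos: [0.4998, -0.0257, 0.055]
wrist_force: [-1.0, 0.4, 2.7]
tcp_pos: [0.4998, -0.0257, 0.0549]
wrist_force: [-3.6, 0.5, 9.8]
```

Front right is hard: 9.8 N with no motion. Next is front left.

```bash
python3 -m jog '[[1,0,0,-0.014,0],[1,0.037,0,0,0],[1,0.037,0,0,0],[1,0.037,0,0,0],[1,0.037,0,0,0]]' | egrep 'tcp|wrist'
python3 -m jog '[[1,0,0,0.006,0],[1,0,0,0.005,0],[1,0,0,0,0],[1,0,0,0,0]]' | egrep 'tcp|wrist'
python3 -m jog '[[1,0,0,0.001,0],[1,0,0,0,0]]' | egrep 'tcp|wrist'
python3 -m jog '[[1,0,0,0.001,0],[1,0,0,0,0]]' | egrep 'tcp|wrist'
python3 -m jog '[[1,0,0,0.001,0],[1,0,0,0,0]]' | egrep 'tcp|wrist'
python3 -m jog '[[1,0,0,0.001,0],[1,0,0,0,0]]' | egrep 'tcp|wrist'
python3 -c "
from h import *
go((-.064,.074,.044))"
```

```text
tcp_pos: [0.53, 0.1205, 0.0678]
wrist_force: [0.8, -0.5, -0.3]
tcp_pos: [0.5288, 0.1183, 0.056]
wrist_force: [-0.4, -0.0, -0.5]
tcp_pos: [0.5297, 0.118, 0.0557]
wrist_force: [-0.7, 0.5, 0.1]
tcp_pos: [0.53, 0.1184, 0.0551]
wrist_force: [0.2, -0.0, 1.5]
tcp_pos: [0.5301, 0.1185, 0.055]
wrist_force: [-2.7, -2.8, 8.3]
tcp_pos: [0.5301, 0.1185, 0.0549]
wrist_force: [-5.1, -2.8, 15.7]
clock 6.45 tcp [0.5301 0.1185 0.0549] slabxy -0.0625 0.0731 tool x yaw 78.23 F [-5.14 -2.82 15.72] gap 0.0 q [ 0.07  0.38 -0.34  0.84 -0.    1.85]
(-0.064, 0.074, 0.044) tool delta [ 0.0009 -0.0015 -0.0001]
```

Front left is hard too. Next is back left, tool y +0.126.

```bash
python3 -m jog '[[1,0,0,-0.015,0],[1,0.001,0.032,0,0],[1,0,0.032,0,0],[1,0,0.032,0,0],[1,0,0.03,0,0]]' | egrep 'tcp|wrist'
python3 -m jog '[[1,0,0,0.006,0],[1,0,0,0.005,0],[1,0,0,0,0],[1,0,0,0,0]]' | egrep 'tcp|wrist'
python3 -m jog '[[1,0,0,0.001,0],[1,0,0,0,0]]' | egrep 'tcp|wrist'
python3 -m jog '[[1,0,0,0.001,0],[1,0,0,0,0]]' | egrep 'tcp|wrist'
python3 -m jog '[[1,0,0,0.001,0],[1,0,0,0,0]]' | egrep 'tcp|wrist'
python3 -m jog '[[1,0,0,0.001,0],[1,0,0,0,0]]' | egrep 'tcp|wrist'
python3 -c "
from h import *
go((.064,.074,.044))"
```

```text
tcp_pos: [0.655, 0.0941, 0.0681]
wrist_force: [1.0, 0.8, -0.0]
tcp_pos: [0.6515, 0.0947, 0.056]
wrist_force: [-0.9, 0.6, -0.8]
tcp_pos: [0.6522, 0.0949, 0.0558]
wrist_force: [-0.5, 1.2, -0.0]
tcp_pos: [0.6529, 0.0949, 0.0551]
wrist_force: [-0.3, 0.0, 0.1]
tcp_pos: [0.653, 0.0948, 0.0549]
wrist_force: [-3.5, 0.2, 6.8]
tcp_pos: [0.6532, 0.0946, 0.0549]
wrist_force: [-4.3, 0.5, 12.0]
clock 7.87 tcp [0.6532 0.0946 0.0549] slabxy 0.0629 0.0738 tool x yaw 78.28 F [-4.3   0.45 12.04] gap 0.0002 q [ 0.02  0.58 -0.01  0.98 -0.    1.8 ]
(0.064, 0.074, 0.044) tool delta [ 0.0002  0.0011 -0.0001]
```

Back left is hard, so the soft one should be back right. I'll press it further, tool x -0.148.

```bash
python3 -m jog '[[1,0,0,-0.015,0],[1,-0.037,0.001,0,0],[1,-0.037,0,0,0],[1,-0.037,0,0,0],[1,-0.037,0,0,0]]' | egrep 'tcp|wrist'
python3 -m jog '[[1,0,0,0.006,0],[1,0,0,0.006,0],[1,0,0,0.002,0],[1,0,0,0.002,0],[1,0,0,0,0]]' | egrep 'tcp|wrist'
python3 -m jog '[[1,0,0,0.0015,0],[1,0,0,0,0]]' | egrep 'tcp|wrist'
python3 -m jog '[[1,0,0,0.0015,0],[1,0,0,0,0]]' | egrep 'tcp|wrist'
python3 -c "
from h import *
go((.064,-.074,.044))"
```

```text
tcp_pos: [0.6238, -0.0515, 0.0681]
wrist_force: [0.6, 0.3, 0.6]
tcp_pos: [0.6244, -0.0495, 0.0516]
wrist_force: [-0.6, -2.2, 2.1]
tcp_pos: [0.6246, -0.0497, 0.0504]
wrist_force: [0.4, -1.5, 2.9]
tcp_pos: [0.6248, -0.05, 0.049]
wrist_force: [0.8, -0.4, 2.9]
clock 9.03 tcp [ 0.6248 -0.05    0.049 ] slabxy 0.0635 -0.0736 tool x yaw 78.31 F [ 0.81 -0.41  2.88] gap 0.0002 q [-0.21  0.53 -0.12  0.92  0.    1.57]
(0.064, -0.074, 0.044) tool delta [-0.0004  0.0005 -0.006 ]
```

Back right gives: 6 mm down at 2.9 N. Now I move outside its shim. In the slab frame the shim is at x≈0.052, with the tab's outer face at y≈-0.137.

```bash
python3 -m jog '[[1,0,0,-0.015,0],[1,0,0,-0.015,0],[1,-0.034,-0.006,0,0],[1,-0.034,-0.0055,0,0],[1,-0.034,0,0,0]]' | egrep 'tcp|wrist'
python3 -m jog '[[1,0,0,0.02,0],[1,0,0,0.02,0],[1,0,0,0.015,0],[1,0,0,0,0],[1,0,0,0,0]]' | egrep 'tcp|wrist'
python3 - <<'E'
from h import *
go((.052,-.155,.012))
c=cam('side'); cv2.imwrite('pics/s1.png',cv2.resize(c['img'][200:330,240:430,::-1],None,fx=4,fy=4))
c=cam('top'); cv2.imwrite('pics/t1.png',cv2.resize(c['img'][190:310,300:450,::-1],None,fx=5,fy=5))
E
```

```text
tcp_pos: [0.5909, -0.1473, 0.0785]
wrist_force: [0.3, -0.4, 0.4]
tcp_pos: [0.591, -0.1472, 0.0226]
wrist_force: [0.4, -0.4, 0.2]
clock 9.87 tcp [ 0.591  -0.1472  0.0226] slabxy 0.0493 -0.1755 tool x yaw 78.28 F [ 0.38 -0.45  0.21] gap 0.0001 q [-0.38  0.53 -0.19  0.85  0.    1.4 ]
(0.052, -0.155, 0.012) tool delta [ 0.0206  0.0025 -0.0004]
```

View pics/t1.png

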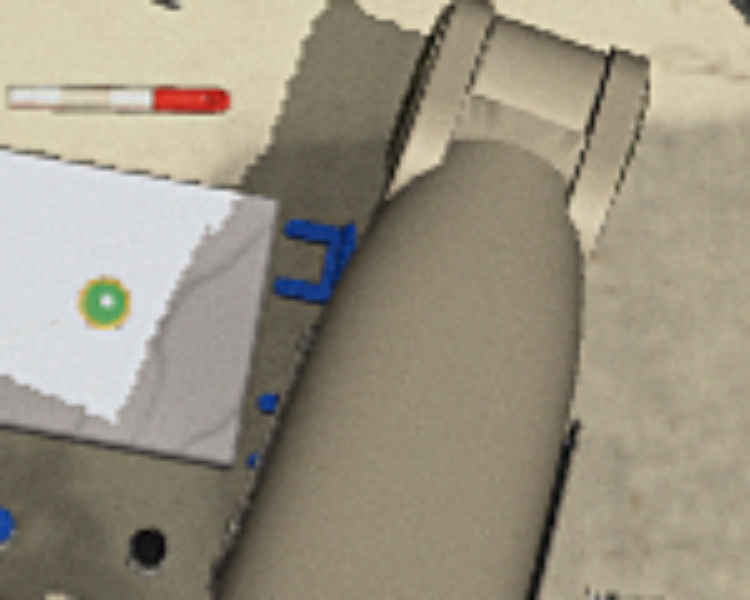

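The shim is undisturbed and the finger is outside its tab. Now I push inwards.

```bash
python3 -m jog '[[1,0.01,0.0025,0,0],[1,0.009,0,0,0],[1,0.006,0,0,0],[1,0.006,0,0,0],[1,0,0,0,0]]' | egrep 'tcp|wrist'
python3 -m jog '[[1,0.006,0,0,0],[1,0.006,0,0,0],[1,0.006,0,0,0],[1,0.006,0,0,0],[1,0,0,0,0]]' | egrep 'tcp|wrist'
python3 -c "
from h import *
go((.052,-.108,.012))"
```

```text
tcp_pos: [0.6013, -0.1165, 0.0242]
wrist_force: [-0.4, 0.6, 1.3]
tcp_pos: [0.6059, -0.0934, 0.0237]
wrist_force: [0.9, -0.5, 0.8]
clock 10.8 tcp [ 0.6059 -0.0934  0.0237] slabxy 0.0534 -0.1199 tool x yaw 78.33 F [ 0.9  -0.53  0.82] gap -0.0002 q [-0.28  0.53 -0.19  0.85  0.    1.49]
(0.052, -0.108, 0.012) tool delta [ 0.0119 -0.0015  0.0007]
```

```bash
python3 -m jog '[[1,0.004,0,0,0],[1,0.003,0,0,0],[1,0,0,0,0],[1,0,0,0,0]]' | egrep 'tcp|wrist'
python3 -m jog '[[1,0.002,0,0,0],[1,0,0,0,0],[1,0,0,0,0]]' | egrep 'tcp|wrist'
python3 -m jog '[[1,0.001,0,0,0],[1,0,0,0,0],[1,0,0,0,0]]' | egrep 'tcp|wrist'
python3 - <<'E'
from h import *
go((.052,-.108,.012))
c=cam('top'); cv2.imwrite('pics/t2.png',cv2.resize(c['img'][190:310,300:450,::-1],None,fx=5,fy=5))
E
```

```text
tcp_pos: [0.6072, -0.0877, 0.0237]
wrist_force: [-0.1, -0.1, -0.5]
tcp_pos: [0.6077, -0.086, 0.0238]
wrist_force: [-1.4, -0.2, 0.4]
tcp_pos: [0.6079, -0.085, 0.0238]
wrist_force: [0.3, 0.4, 0.5]
clock 11.63 tcp [ 0.6079 -0.085   0.0238] slabxy 0.0537 -0.1112 tool x yaw 78.26 F [0.27 0.38 0.55] gap -0.0001 q [-0.27  0.53 -0.18  0.86 -0.    1.51]
(0.052, -0.108, 0.012) tool delta [ 0.0032 -0.0017  0.0008]
```

View pics/t2.png

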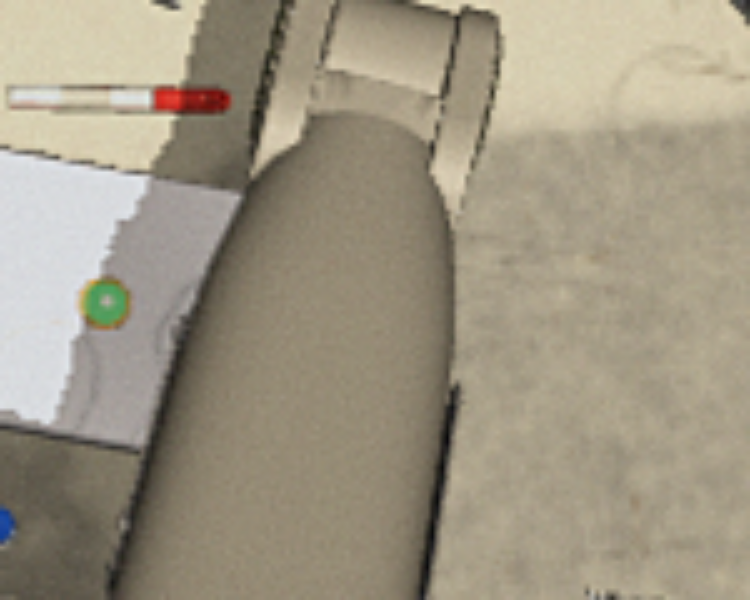

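The arm hides the shim, but the slab has not moved (bubble still at the same pixel). I'll continue in 1 mm steps until the force rises.

```bash
python3 -m jog '[[1,0.001,0,0,0],[1,0,0,0,0],[1,0,0,0,0]]' | egrep 'tcp|wrist'
python3 -m jog '[[1,0.001,0,0,0],[1,0,0,0,0],[1,0,0,0,0]]' | egrep 'tcp|wrist'
python3 -m jog '[[1,0.001,0,0,0],[1,0,0,0,0],[1,0,0,0,0]]' | egrep 'tcp|wrist'
```

```text
tcp_pos: [0.6081, -0.0839, 0.0238]
wrist_force: [0.6, 0.5, -0.1]
tcp_pos: [0.6083, -0.0829, 0.0238]
wrist_force: [-0.2, -0.2, -0.0]
tcp_pos: [0.6085, -0.0819, 0.0238]
wrist_force: [-0.5, 0.1, 1.2]
```

```bash
python3 -m jog '[[1,0.001,0,0,0],[1,0,0,0,0],[1,0,0,0,0]]' | egrep 'tcp|wrist'
python3 -m jog '[[1,0.001,0,0,0],[1,0,0,0,0],[1,0,0,0,0]]' | egrep 'tcp|wrist'
python3 - <<'E'
from h import *
go((.052,-.108,.012))
c=cam('side'); cv2.imwrite('pics/s2.png',cv2.resize(c['img'][200:330,240:430,::-1],None,fx=4,fy=4))
E
```

```text
tcp_pos: [0.6087, -0.0812, 0.0238]
wrist_force: [-0.5, -0.8, 0.0]
tcp_pos: [0.6087, -0.0812, 0.0238]
wrist_force: [-1.3, -5.7, -0.0]
clock 12.93 tcp [ 0.6087 -0.0812  0.0238] slabxy 0.0538 -0.1073 tool x yaw 78.21 F [-1.31 -5.68 -0.05] gap 0.0002 q [-0.26  0.53 -0.18  0.86 -0.    1.51]
(0.052, -0.108, 0.012) tool delta [-0.0007 -0.0018  0.0008]
```

View pics/s2.png

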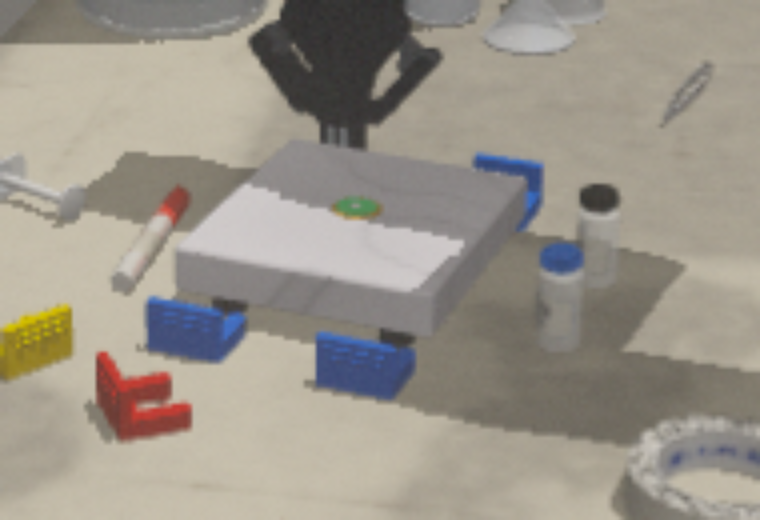

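Hard stop at 5.7 N, with the tab's outer face at y≈-0.097: the shim is home, and the slab and other shims look unmoved. I back off, rise, go over the corner and press.

```bash
python3 -m jog '[[1,-0.01,0,0,0],[1,-0.01,0,0,0],[1,0,0,-0.03,0],[1,0,0,-0.03,0],[1,0,0,0,0]]' | egrep 'tcp|wrist'
python3 -m jog '[[1,0.027,0.005,0,0],[1,0.027,0.005,0,0],[1,0,0,0.015,0],[1,0,0,0.01,0],[1,0,0,0,0]]' | egrep 'tcp|wrist'
python3 -m jog '[[1,0,0,0.002,0],[1,0,0,0.001,0],[1,0,0,0.001,0],[1,0,0,0,0]]' | egrep 'tcp|wrist'
python3 -c "
from h import *
go((.064,-.074,.043))"
```

```text
tcp_pos: [0.6081, -0.1014, 0.0896]
wrist_force: [2.4, 0.9, 1.0]
tcp_pos: [0.6237, -0.0487, 0.0561]
wrist_force: [-0.3, -0.5, 0.4]
tcp_pos: [0.6257, -0.0495, 0.0551]
wrist_force: [-0.7, -0.3, -0.4]
clock 14.15 tcp [ 0.6257 -0.0495  0.0551] slabxy 0.0642 -0.0729 tool x yaw 78.21 F [-0.68 -0.32 -0.35] gap 0.0003 q [-0.21  0.52 -0.11  0.94 -0.    1.57]
(0.064, -0.074, 0.043) tool delta [-0.0011 -0.0002  0.0011]
```

```bash
python3 -m jog '[[1,0,0,0.001,0],[1,0,0,0,0],[1,0,0,0,0]]' | egrep 'tcp|wrist'
python3 -m jog '[[1,0,0,0.001,0],[1,0,0,0,0],[1,0,0,0,0]]' | egrep 'tcp|wrist'
python3 -m jog '[[1,0,0,0.001,0],[1,0,0,0,0],[1,0,0,0,0]]' | egrep 'tcp|wrist'
python3 -m jog '[[1,0,0,0.001,0],[1,0,0,0,0],[1,0,0,0,0],[1,0,0,0,0],[1,0,0,0,0]]' | egrep 'tcp|wrist'
```

```text
tcp_pos: [0.626, -0.0492, 0.0543]
wrist_force: [-0.6, -1.3, 2.0]
tcp_pos: [0.626, -0.0492, 0.054]
wrist_force: [-1.6, -1.5, 6.6]
tcp_pos: [0.6261, -0.0492, 0.0539]
wrist_force: [-4.2, -0.6, 11.6]
tcp_pos: [0.6261, -0.0492, 0.0539]
wrist_force: [-5.6, -1.6, 17.1]
```

The corner bedded 1.1 mm down and holds 17 N. I retreat upward, clear the view and verify.

```bash
python3 -m jog '[[1,0,0,-0.005,0],[1,0,0,-0.02,0],[1,0,0,-0.04,0],[1,0,0,-0.04,0],[1,0,0,-0.03,0]]' >/dev/null
python3 -m jog '[[1,-0.04,0,0,0],[1,-0.04,0,0,0],[1,-0.04,0,0,0],[1,-0.04,0,0,0],[1,-0.04,0,0,0]]' >/dev/null
python3 -m jog '[[1,-0.04,0,0,0],[1,-0.04,0,0,0],[1,0,0,0,0],[1,0,0,0,0],[1,0,0,0,0]]'
python3 - <<'E'
from h import *
c=cam('top'); im=c['img'];cv2.imwrite('pics/t3.png',cv2.resize(im[190:310,240:390,::-1],None,fx=5,fy=5))
m=cv2.inRange(cv2.cvtColor(im,cv2.COLOR_RGB2HSV),(100,120,30),(125,255,255)); m[:190]=0;m[310:]=0;m[:,:240]=0;m[:,390:]=0
n,l,s,ce=cv2.connectedComponentsWithStats(m)
for i in range(1,n):
    if s[i,4]>15:
        w=px2w(c,[ce[i]],.015)[0]; print(ce[i].round(1),s[i],w.round(4),((w[:2]-C)@ex).round(4),((w[:2]-C)@ey).round(4))
b=m*0+0; hs=cv2.cvtColor(im,cv2.COLOR_RGB2HSV); g=cv2.inRange(hs,(40,80,40),(85,255,255)); g[:230]=0; g[270:]=0; g[:,:300]=0;g[:,340:]=0
M=cv2.moments(g); print(px2w(c,[[M['m10']/M['m00'],M['m01']/M['m00']]],.044))
E
```

```text
clock: 16.57
tcp_pos: [0.5683, -0.3226, 0.1853]
orientation: [-0.001, 0.776, 0.631, 0.0]
wrist_force: [-0.1, 0.5, 1.0]
finger_gap: -0.0
grip_force: 0.0
[282.8 227.6] [277 219  16  18 139] [0.6523 0.1454 0.015 ] 0.0521 0.1234
[355.5 239.4] [354 232   4  16  33] [ 0.6131 -0.0686  0.015 ] 0.0557 -0.0942
[275.3 261.6] [269 253  17  18 143] [0.5511 0.168  0.015 ] -0.0516 0.1258
[359.1 276.9] [350 269  16  17 143] [ 0.5018 -0.0763  0.015 ] -0.0521 -0.1235
[298.4 294.5] [295 291   8   8  45] [0.4535 0.1014 0.015 ] -0.1342 0.0413
[[0.57797049 0.03495325 0.044     ]]
```

View pics/t3.png

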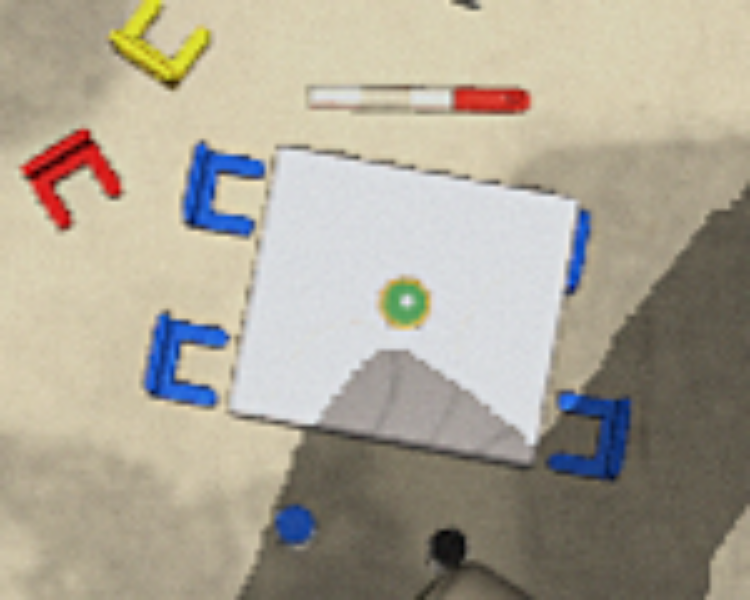

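The back-right tab sits flush against the slab's edge at (580,250) in the crop. The slab, the other shims, the vials and the marker are unchanged.

```bash
python3 -c "
from workcell import env
print(env.hand_in())"
```

```text
the job is handed in; nothing more can be done
None
```

I found the soft corner at the back right, pushed its shim home, pressed the corner until it held firm at 17 N, and handed the job in; no verdict came back.

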